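# Raise the counterweighted barrier and feed the block to the stop

## Robot

A 6-joint arm with a two-finger parallel gripper is mounted at the origin on a cart in front of the work surface, level with it; the furniture and walls round the work are solid. World frame = base frame: x ahead of the robot, y to its left, z up, the work surface at z = 0. Lengths are in mm, angles in rad, forces in N, time in s.
With the tool pointing down it reaches from about 275 to 1000 mm from the base axis. Payload 8.4 kg.
Tool frame: the origin (TCP) lies midway between the tips of the shut fingers; the grasp point (between the pads) lies 19 mm behind it (bot.grasp_offset is the y of the grasp point in the tool frame, in mm); y points along the fingers, z is the direction in which the jaws open and shut, and the axes are right-handed (so a half turn about y gives the same grasp; the last joint's range is limited). The gripper opens to 85 mm and grips with 20 to 120 N. Pads are 22 mm wide; open, the fingers measure 114 mm over their backs; the gripper's body (76 mm by 85 mm) begins 54 mm behind the grasp point. The pads swing forward as they close: fully open they stand 13 mm farther back than shut.
Start: joints at [-1.334, 0.353, 1.633, -0, 1.155, -0.002], TCP at [147.834, -607.267, 231.281] pointing down, gripper open.
Joint ranges: [-2.63, 2.63], [-0.92, 2.1], [0.06, 2.66], [-1.3, 4.44], [0, 2.69], [-3.02, 3.02]. Speed limits (rad/s): [2.22, 2.22, 2.79, 3.14, 3.14, 3.14].

## Interface

Orientations are given as a unit quaternion [w, x, y, z].
In Python, from rig import bot gives the robot as it stands.
- The arm moves only by the tool play_rows, never from a script. Its argument "motion" is a list of rows, each a list of 3 entries, a list of its own where there are three numbers: the turn, a rotation vector about the tool's x, y, z in degrees, then the shift along the tool's x, y, z in cm, then the finger opening in cm, from 0 to 8.54. In form: [[[rx, ry, rz], [x, y, z], gripper], ...]. A call has 1 to 20 rows; each row shifts and turns the commanded pose from where the row before left it, along the tool's axes as they then stand; what a row does not reach is not made up. A row lasts 1/8 s, in which the tool goes at most 62.5 mm and 10.7 degrees, less where a joint would pass 70% of its speed; a pose out of reach is approached as far as the arm can. A call with a gripper value outside its range is refused whole. The fingers move at their own pace and stop on an object; "force" is the grip in N (left out, the last holds). Time passes only in rows, so rows that do not move let the fingers close. It gives the time, the measured TCP pose, the force and the opening at its end, in the units of the state.
- bot.state(): the state, without advancing time (a new reading comes with each control period).
- bot.snapshot(name): name is "side" or "top"; returns the picture (384x512x3 uint8, red, green, blue); there is no depth.
- bot.get_calibration(name): a dict with "fx", "fy", "cx", "cy" (pixels), "cam_to_world" (4x4, takes a point from camera to world coordinates). Camera axes: x right, y down, z forward; pixel columns grow to the right and rows downward; lengths in mm; the calibration is good to about 2 mm. A picture is of the moment at which its call begins. get_calibration takes no time and is no camera call.
- bot.hand_in(): hands the job in, once; it reports no verdict.
The state is a dict: "clock": time; "q": joint angles; "joint_velocities": joint speeds; "joint_efforts": joint torques, N m; "eef_pos": TCP position; "eef_rot": TCP orientation; "ft_force": force on the tool from outside, world axes, zero at the start; "moment": the same for the moment, N m; "width": opening from 0.0 (shut) to 1.0 (fully open).
Only numpy, scipy, OpenCV 4.12 (cv2) and the standard library are available. Lean on these libraries where they do the work, as an engineer would, in place of code of your own. Each camera call takes 0.05 s, during which the arm holds its last target. There are 200 camera calls.

## Task

Push the counterweighted barrier arm of the feeding station up past its balance point, so that it tips over and stays raised by itself. Then push the U-shaped fixture block along its lane, under the raised arm, until it rests against the end stop. Only push: the block must slide and never be lifted or tipped, and the other things round the station stay where they are.

Things in the scene. Friction and masses are not known exactly. Their poses are not given: they have to be found in the camera images.
- station: Feeding station fixed to the bench. Origin on the bench top, on the lane's centre line, in the plane where the arm swings; x along the lane in feed direction (away from the robot), y left. Base plate x=-170..+80, y=-70..+180 mm, top at z=6. Two rails, tops z=20, leave a lane 74 mm wide (y=-37..+37), open at its near end x=-158. Grey post at x=+38..+56, y=+98..+157, 138 mm tall.
- barrier (a joint): Barrier arm, rad. 0 = down, held by gravity: the arm points to the station's -y, 8 degrees above level, and blocks the lane. Grows as it swings up in the station's y-z plane; 1.78 = raised on its stop, leaning 20 degrees past vertical, away from the lane. Balance at about 1.1: left below that it falls back, beyond it it tips on by itself in about 1 s. Raising takes about 2 N at the crossbar.
- barrier_pivot (a point): Point on the hinge axis in the arm's swing plane: 120 mm to +y of the station's origin and 100 mm above the bench. The axis is parallel to the station's x.
- barrier_end (a point): Middle of the round steel crossbar at the arm's free end: 16 mm diameter, 90 mm long, parallel to the station's x, 200 mm from the pivot; 128 mm above the bench when down; free from below and from the outer side. The arm is 12 mm thick, 18 mm deep; a blade 60 mm wide hangs 59 mm below its centre line over the lane and turns with it.
- end_stop (a point): Middle of the end stop's near face, an upright steel face across the lane, up to 46 mm above the bench: 55 mm to +x of the station's origin, 26 mm above the bench.
- counterweight (a point): Centre of the counterweight on the arm's short side: dark steel drum, 50 mm diameter, 52 mm long along the station's x, 58 mm from the pivot; turns with the arm.
- u_block: U-shaped dull aluminium fixture block 92 x 64 x 58 mm, 0.4 to 0.65 kg, loose (slides at 3 to 15 N), in the lane with its long side (its x) along the station's x. Origin at the centre of its underside, 6 mm above the bench. Rear face, toward the robot: full 64 x 58 mm, 46 mm to -x of the origin. The slot opens to -y. Against the end stop its origin is at x=+9 mm of the station.
- block_a: Bystander: plain grey fixture block 42 x 48 x 70 mm on the bench to the left of the station; origin at the centre of its underside.
- block_b: Bystander: plain grey fixture block 40 x 46 x 62 mm on the bench to the right of the lane's near end; origin at the centre of its underside.
- spray_tin: Bystander: spray tin with a green cap, 52 mm in diameter, 121 mm tall, on the bench to the left of the post; origin at the centre of its underside.
Mind the look-alikes: they are no part of the job. What is shaped like the u_block but pink is not meant.

How it is judged (in metres and radians):
On the way, in this order (a step that is already met when the one before it is completed fails the run):
1. the barrier arm is over its balance point and raised (value of joint barrier above 1.65 rad), for 0.3 s.
2. the U-shaped block is against the end stop (value of joint barrier above 1.65 rad and x of u_block in the frame of station between 0.004 and 0.014 m and y of u_block in the frame of station between -0.012 and 0.012 m and z of u_block in the frame of station below 0.01 m), for 0.2 s.
At the end, for the whole second after the job is handed in: The barrier arm stays raised by itself (joint above 1.65 rad, at rest) and the U-shaped block stands flat in the lane against the end stop (within 5 mm), at rest (all of step 2 and linear speed of u_block below 0.01 m/s and velocity of joint barrier below 0.05 rad/s and angle between u_block's own z axis and vertical below 0.05 rad); the robot touches nothing.
It fails at once if the U-shaped block is lifted off the plate or tipped (z of u_block in the frame of station above 0.014 m or angle between u_block's own z axis and vertical above 0.15 rad).
It fails at once if a bystander is displaced by more than 2 cm or knocked over (distance of any of block_a, block_b, spray_tin from where it was at the start of the episode above 0.02 m or angle between any of block_a, block_b, spray_tin's own z axis and vertical above 0.3 rad).
It also fails if it takes over 61 s, if anything falls off the work surface, if the arm or the gripper's body presses on something with over 40 N, if the wrist force passes 120 N, or if a joint passes its speed limit or range.

## Working session

There is one attempt and no reset: what is moved stays moved. The work goes in short steps, Python scripts to look and compute and a tool call to move; the robot and the scene stay as the last step left them, time stands still between calls to the robot, and variables do not carry over. Pictures are saved under pics/ and viewed, on a budget of 10 in all, crops included, one or two more only if the job needs it, and the job is handed in when it is done.

Besides the shell and the picture viewer there is one more tool, called after ">>>" in YAML: its name, and indented under it one key for each argument. play_rows: Moves the arm, as the interface text tells. Its arguments: {"type":"object","properties":{"motion":{"type":"array"},"force":{"type":"number"}},"required":["motion"]}

```bash
ls; mkdir -p pics
python3 - <<'E'
from rig import bot
import cv2,json
for n in("side","top"):
    cv2.imwrite(f"pics/{n}0.png",bot.snapshot(n)[:,:,::-1]); c=bot.get_calibration(n); print(n,c)
print(bot.state())
E
```

```text
pics
side {'fx': 359.3617612570787, 'fy': 359.3617612570787, 'cx': 249.51793348517688, 'cy': 187.94285728901514, 'cam_to_world': array([[ 9.97255702e-01, -4.69170343e-02,  5.72700261e-02,
         5.23922714e+02],
       [-7.39142761e-02, -5.86944647e-01,  8.06246030e-01,
        -1.13312063e+03],
       [-4.21233741e-03, -8.08266524e-01, -5.88801735e-01,
         8.57687871e+02],
       [ 0.00000000e+00,  0.00000000e+00,  0.00000000e+00,
         1.00000000e+00]])}
top {'fx': 471.96324727332035, 'fy': 471.96324727332035, 'cx': 255.0715680042122, 'cy': 189.05343832413277, 'cam_to_world': array([[ 1.60209184e-03, -9.98689813e-01,  5.11477340e-02,
         5.00007401e+02],
       [-9.99995491e-01, -1.72991137e-03, -2.45485450e-03,
        -5.13987442e+01],
       [ 2.54011923e-03, -5.11435704e-02, -9.98688081e-01,
         1.62525316e+03],
       [ 0.00000000e+00,  0.00000000e+00,  0.00000000e+00,
         1.00000000e+00]])}
{'clock': 0.1, 'q': array([-1.33439826e+00,  3.53584142e-01,  1.63405825e+00, -1.14421744e-05,
        1.15520615e+00, -2.40087876e-03]), 'joint_velocities': array([ 5.19683883e-06, -3.38009129e-04, -7.29862798e-04,  1.11984114e-03,
       -9.61848739e-05, -9.08317454e-04]), 'joint_efforts': array([ 5.40289511e-04, -6.06358624e+01, -3.42818749e+01,  5.01684872e-05,
        3.85777355e-03,  7.36089930e-06]), 'eef_pos': array([ 147.73040214, -606.84814512,  230.63412532]), 'eef_rot': array([ 0.08417382, -0.08428483,  0.70251265, -0.70163154]), 'ft_force': array([-0.01560993,  0.30637918, -0.03093417]), 'moment': array([-0.0114515 ,  0.00865299,  0.012347  ]), 'width': 0.9997552265069851}
```

View pics/side0.png

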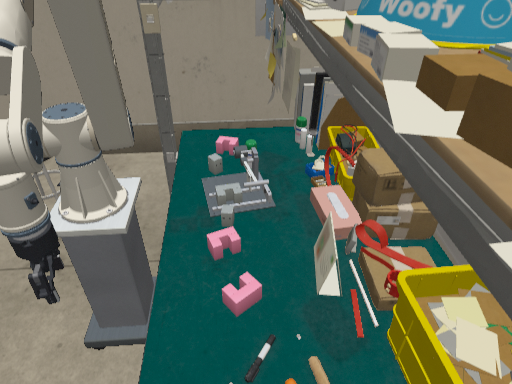

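View pics/top0.png

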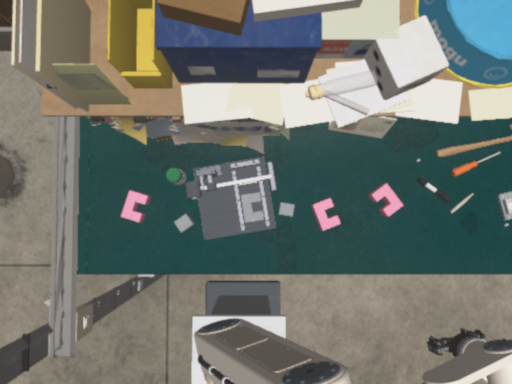

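The side view shows the station at about (238,190), and the top view shows it at about (237,197). The U-shaped candidates in the top view are a grey one in the lane at (255,207) and pink ones at (135,206), (326,213) and (386,199). The grey one fits, since it is dull aluminium and sits in the lane. I'll confirm that in one enlarged crop.

Run:
```python
import cv2,numpy as np
a=cv2.imread("pics/top0.png")[140:250,160:310]; b=cv2.imread("pics/side0.png")[130:235,190:290]
a=cv2.resize(a,(450*1,330),interpolation=cv2.INTER_CUBIC)
b=cv2.resize(b,(314,330),interpolation=cv2.INTER_CUBIC)
cv2.imwrite("pics/crop0.png",np.hstack([a,b]))
```

```text
(no output)
```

View pics/crop0.png

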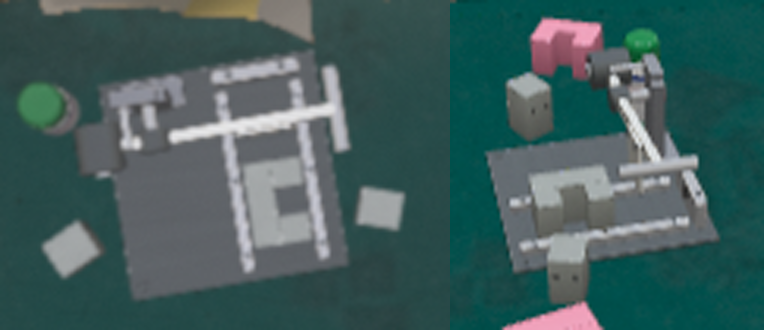

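The crop confirms the grey U-block in the lane, at top px about (252,208), with its slot facing right (-y). The crossbar is at about (272,176). block_b is at (287,210), block_a at (184,223) and the tin at (175,175). Next I'll measure the poses.

```bash
cat > h.py <<'E'
import numpy as np,cv2
from rig import bot
def ray(n,px,z):
    c=bot.get_calibration(n);T=c["cam_to_world"]
    px=np.atleast_2d(np.array(px,float))
    d=np.c_[(px[:,0]-c["cx"])/c["fx"],(px[:,1]-c["cy"])/c["fy"],np.ones(len(px))]@T[:3,:3].T
    o=T[:3,3]; return o+d*((z-o[2])/d[:,2])[:,None]
def proj(n,P):
    c=bot.get_calibration(n);T=c["cam_to_world"]
    p=(np.atleast_2d(P)-T[:3,3])@T[:3,:3]
    return np.c_[p[:,0]/p[:,2]*c["fx"]+c["cx"],p[:,1]/p[:,2]*c["fy"]+c["cy"]]
def rigid(L,W):
    L=np.array(L,float);W=np.array(W)[:,:2];a,b=L.mean(0),W.mean(0)
    l,w=L-a,W-b; th=np.arctan2((l[:,0]*w[:,1]-l[:,1]*w[:,0]).sum(),(l*w).sum())
    R=np.array([[np.cos(th),-np.sin(th)],[np.sin(th),np.cos(th)]]);t=b-R@a
    return th,t,np.abs(L@R.T+t-W).max()
E
python3 - <<'E'
from h import *
im=cv2.imread("pics/top0.png"); hsv=cv2.cvtColor(im,cv2.COLOR_BGR2HSV)
print(hsv[230,215],hsv[205,230],hsv[245,230],hsv[208,250],hsv[176,272])
m=((hsv[...,1]<70)*255).astype(np.uint8); m[:145]=0;m[255:]=0;m[:,:150]=0;m[:,310:]=0
cs=[c for c in cv2.findContours(m,cv2.RETR_EXTERNAL,cv2.CHAIN_APPROX_NONE)[0] if cv2.contourArea(c)>60]
for c in cs: print(cv2.contourArea(c),cv2.boundingRect(c),cv2.minAreaRect(c))
pl=max(cs,key=cv2.contourArea)[:,0,:].astype(float)
# side lines between rough corners
C=np.array([(195,168.3),(264,157.3),(275.7,227.3),(204.3,239.3)]);ln=[]
for i in range(4):
    a,b=C[i],C[(i+1)%4];d=(b-a)/np.linalg.norm(b-a);n=np.array([-d[1],d[0]])
    s=(pl-a)@d;k=(np.abs((pl-a)@n)<2.5)&(s>6)&(s<np.linalg.norm(b-a)-6)
    v=cv2.fitLine(pl[k].astype(np.float32),cv2.DIST_HUBER,0,.01,.01).ravel();N=np.array([-v[1],v[0]]);ln.append((N,N@v[2:])); print(k.sum())
X=[np.linalg.solve(np.array([ln[i-1][0],ln[i][0]]),[ln[i-1][1],ln[i][1]]) for i in range(4)];print(np.round(X,1))
th,t,e=rigid([(80,180),(80,-70),(-170,-70),(-170,180)],ray("top",X,6));print("station",th,t,e)
R=np.array([[np.cos(th),-np.sin(th)],[np.sin(th),np.cos(th)]])
st=lambda n,p,z:((ray(n,p,z)[:,:2]-t)@R).round(1)
print("bar",st("top",[(272,176.3)],128),"block top corners",st("top",[(160+245/3,140+165/3),(160+300/3,140+157/3),(160+310/3,140+238/3),(160+255/3,140+247/3)],64))
print("block_b",st("top",[(287,209.5)],62),"a",st("top",[(184,223)],70),"tin",st("top",[(174,175)],121))
E
```

```text
[107  22 103] [107  22 105] [ 88 119  73] [ 96   8 166] [123  12 197]
238.5 (174, 213, 21, 20) ((183.83782958984375, 222.4729766845703), (14.763449668884277, 18.250879287719727), 54.462318420410156)
191.0 (278, 202, 17, 15) ((286.0, 208.99998474121094), (16.12203598022461, 13.57645034790039), 8.130102157592773)
5776.0 (174, 156, 103, 84) ((227.37547302246094, 198.43032836914062), (75.00044250488281, 100.90581512451172), 81.36286163330078)
110.0 (219, 145, 47, 10) ((242.0, 149.5), (9.0, 46.0), 90.0)
57
33
59
38
[[192.5 168.2]
 [264.3 155.1]
 [275.5 228.1]
 [203.8 239.3]]
station 0.1639936218305931 [607.07067477 -30.22155306] 2.761592774735959
bar [[ -2.6 -79.3]] block top corners [[ -43.1   26.7]
 [ -44.2  -34.6]
 [-134.   -31. ]
 [-134.    30.3]]
block_b [[-114.7 -113.6]] a [[-103.6  228.4]] tin [[ 52.5 228.7]]
```

```bash
cat >> h.py <<'E'
from scipy.spatial.transform import Rotation as Ro
TH=0.164;ORG=np.array([607.,-30.2,0.]);S=Ro.from_euler('z',TH)
def cur():
    s=bot.state();q=s["eef_rot"];return s["eef_pos"],Ro.from_quat([q[1],q[2],q[3],q[0]])
def tool(tilt): # deg, 0 = down, 90 = fingers along station +y ; tool z = +-station y when down
    a=np.radians(tilt);y=np.array([0,np.sin(a),-np.cos(a)]);x=np.array([1.,0,0])
    c=[S*Ro.from_matrix(np.c_[sx*x,y,np.cross(sx*x,y)]) for sx in(1,-1)]
    return min(c,key=lambda r:(cur()[1].inv()*r).magnitude())
def go(p,tilt):
    P,R=cur();W=ORG+S.apply(p);T=tool(tilt)
    print("rot deg",(R.inv()*T).as_rotvec(degrees=True).round(2),"shift cm (after rot)",(T.inv().apply(W-P)/10).round(2),"(before rot)",(R.inv().apply(W-P)/10).round(2))
E
python3 - <<'E'
from h import *
P,R=cur();print(R.as_matrix().round(2));go([-25,-190,190],0);go([-25,-190,190],45)
print((tool(45).as_matrix()).round(3))
E
```

```text
[[-0.97 -0.    0.24]
 [-0.24  0.   -0.97]
 [ 0.   -1.   -0.  ]]
rot deg [0.07 4.29 0.  ] shift cm (after rot) [-52.23   4.06 -30.39] (before rot) [-54.35   4.1  -26.4 ]
rot deg [-44.91   4.06   1.69] shift cm (after rot) [-52.23  24.36 -18.62] (before rot) [-54.35   4.1  -26.4 ]
[[-0.987 -0.115  0.115]
 [-0.163  0.698 -0.698]
 [ 0.    -0.707 -0.707]]
```

>>> play_rows:
  motion:
    - [[0,4.3,0],[0,0,0],0]
    - [[0,0,0],[-4,0,-2.3],0]
    - [[0,0,0],[-4,0,-2.3],0]
    - [[0,0,0],[-4,0,-2.3],0]
    - [[0,0,0],[-4,0,-2.3],0]
    - [[0,0,0],[-4,0,-2.3],0]
    - [[0,0,0],[-4,0,-2.3],0]
    - [[0,0,0],[-4,0,-2.3],0]
    - [[0,0,0],[-4,0,-2.3],0]
    - [[0,0,0],[-4,0,-2.3],0]
    - [[0,0,0],[-4,0,-2.3],0]
    - [[0,0,0],[-4,0,-2.3],0]
    - [[0,0,0],[-4,0,-2.3],0]
    - [[0,0,0],[-4,0,-2.3],0]
    - [[-9,0,0],[0,0,0],0]
    - [[-9,0,0],[0,0,0],0]
    - [[-9,0,0],[0,0,0],0]
    - [[-9,0,0],[0,0,0],0]
    - [[-9,0,0],[0,0,0],0]
    - [[0,0,0],[0,0,0],0]

```text
clock: 2.6
eef_pos: [611.1, -228.8, 227.8]
eef_rot: [0.029, -0.075, 0.921, -0.38]
ft_force: [0.2, 0.4, -0.3]
width: -0.0
```

Run:
```python
from h import *
go([-25,-161,161],45)
go([-25,-90,91],45)
im=bot.snapshot("side")[:,:,::-1]
cv2.imwrite("pics/side1.png",cv2.resize(im[60:260,140:340],(600,600),interpolation=cv2.INTER_CUBIC))
# predicted pixels
for p in([0,-78,128],[-45,-78,128],[45,-78,128],[-170,-70,6],[80,-70,6],[-170,180,6]):
    q=proj("side",ORG+S.apply(p))[0];print(p,q.round(1),((q-[140,60])*3).round(0))
```

```text
rot deg [ 0.18 -0.28  0.06] shift cm (after rot) [-0.34  7.24  2.2 ] (before rot) [-0.35  7.23  2.22]
rot deg [ 0.18 -0.28  0.06] shift cm (after rot) [-0.34 17.21  2.13] (before rot) [-0.37 17.2   2.19]
[0, -78, 128] [256.  183.1] [348. 369.]
[-45, -78, 128] [243.5 184.9] [311. 375.]
[45, -78, 128] [268.3 181.4] [385. 364.]
[-170, -70, 6] [210.  215.8] [210. 467.]
[80, -70, 6] [275.8 205.4] [407. 436.]
[-170, 180, 6] [201.1 178. ] [183. 354.]
```

View pics/side1.png

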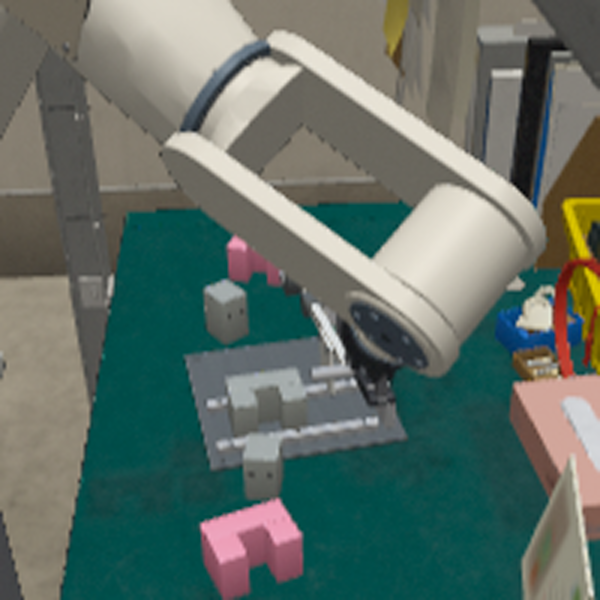

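The side view confirms the station fit: the crossbar's near end is at crop (311,372) against a predicted (311,375), and the plate corners match. The shut fingers are at crop about (380,395), outside the bar. I'll move in under the bar.

>>> play_rows:
  motion:
    - [[0,0,0],[-0.3,0,2.2],0]
    - [[0,0,0],[0,3,0],0]
    - [[0,0,0],[0,3,0],0]
    - [[0,0,0],[0,3,0],0]
    - [[0,0,0],[0,3,0],0]
    - [[0,0,0],[0,3,0],0]
    - [[0,0,0],[0,2.2,0],0]
    - [[0,0,0],[0,0,0],0]

```text
clock: 3.65
eef_pos: [597.3, -121.2, 93.5]
eef_rot: [0.031, -0.077, 0.921, -0.381]
ft_force: [0.0, 0.0, 0.1]
width: 0.003
```

Run:
```python
from h import *
go([-25,-90,91],45);print(bot.state()["ft_force"])
# arc path, TCP = B -22.5 n +18 d ; steps expressed in tool axes (y along finger, z = -n)
a=np.radians(45);n=np.array([.7071,.7071]);d=np.array([.7071,-.7071])
prev=np.array([-90,91.])
for k,phi in enumerate(np.arange(8,100.1,5.75)):
    f=np.radians(phi);B=np.array([120-200*np.cos(f),100+200*np.sin(f)]);p=B-22.5*n+18*d;s=p-prev;prev=p
    print(round(phi-8,1),p.round(0),"y,z cm",round(s@d/10,2),round(-s@n/10,2))
```

```text
rot deg [0.   0.02 0.11] shift cm (after rot) [0.06 0.05 0.31] (before rot) [0.06 0.05 0.31]
[0.01032098 0.01813779 0.13084859]
0.0 [-81.  99.] y,z cm 0.04 -1.2
5.8 [-77. 119.] y,z cm -1.13 -1.66
11.5 [-72. 138.] y,z cm -0.95 -1.77
17.2 [-64. 157.] y,z cm -0.77 -1.85
23.0 [-55. 174.] y,z cm -0.58 -1.92
28.8 [-43. 191.] y,z cm -0.39 -1.97
34.5 [-31. 206.] y,z cm -0.19 -2.0
40.2 [-16. 221.] y,z cm 0.01 -2.01
46.0 [ -1. 233.] y,z cm 0.21 -1.99
51.8 [ 16. 244.] y,z cm 0.41 -1.96
57.5 [ 34. 253.] y,z cm 0.61 -1.91
63.2 [ 53. 261.] y,z cm 0.8 -1.84
69.0 [ 72. 266.] y,z cm 0.98 -1.75
74.8 [ 92. 270.] y,z cm 1.15 -1.65
80.5 [112. 271.] y,z cm 1.31 -1.52
86.2 [132. 271.] y,z cm 1.45 -1.38
92.0 [152. 268.] y,z cm 1.58 -1.23
```

>>> play_rows:
  motion:
    - [[0,0,0],[0,0,-0.6],0]
    - [[0,0,0],[0,0,-0.6],0]
    - [[0,0,0],[0,-0.6,-0.8],0]
    - [[0,0,0],[0,-0.6,-0.8],0]
    - [[0,0,0],[0,-0.5,-0.9],0]
    - [[0,0,0],[0,-0.5,-0.9],0]
    - [[0,0,0],[0,-0.4,-0.9],0]
    - [[0,0,0],[0,-0.4,-0.9],0]
    - [[0,0,0],[0,-0.3,-1],0]
    - [[0,0,0],[0,-0.3,-1],0]
    - [[0,0,0],[0,-0.2,-1],0]
    - [[0,0,0],[0,-0.2,-1],0]

```text
clock: 5.15
eef_pos: [590.2, -77.1, 196.5]
eef_rot: [0.031, -0.076, 0.921, -0.381]
ft_force: [-0.0, -0.2, -1.3]
width: -0.001
```

Run:
```python
from h import *
print(S.inv().apply(cur()[0]-ORG).round(1),bot.state()["ft_force"].round(2))
im=bot.snapshot("side")[:,:,::-1]
cv2.imwrite("pics/side2.png",cv2.resize(im[60:260,140:340],(600,600),interpolation=cv2.INTER_CUBIC))
```

```text
[-24.2 -43.6 196.5] [-0.03 -0.23 -1.26]
```

View pics/side2.png

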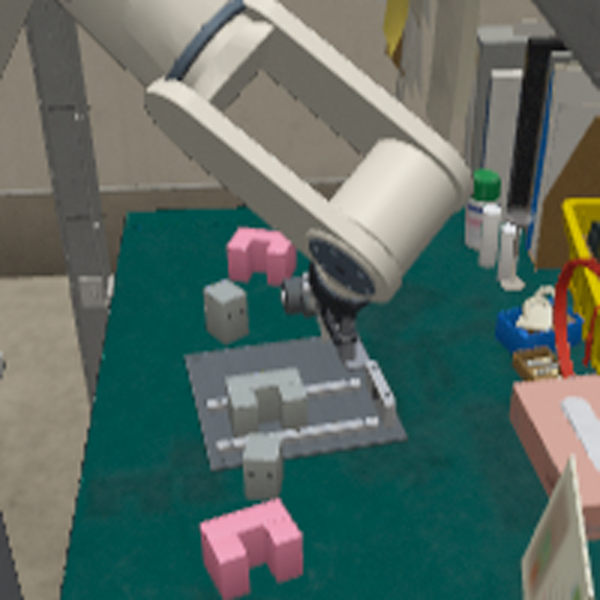

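The picture shows the bar riding on the fingers at crop (350,360), with about 1.3 N of contact force. I'll keep following the arc past the balance point.

>>> play_rows:
  motion:
    - [[0,0,0],[0,-0.1,-1],0]
    - [[0,0,0],[0,-0.1,-1],0]
    - [[0,0,0],[0,0,-1],0]
    - [[0,0,0],[0,0,-1],0]
    - [[0,0,0],[0,0.1,-1],0]
    - [[0,0,0],[0,0.1,-1],0]
    - [[0,0,0],[0,0.2,-1],0]
    - [[0,0,0],[0,0.2,-1],0]
    - [[0,0,0],[0,0.3,-1],0]
    - [[0,0,0],[0,0.3,-1],0]
    - [[0,0,0],[0,0.4,-0.9],0]
    - [[0,0,0],[0,0.4,-0.9],0]
    - [[0,0,0],[0,0.5,-0.9],0]
    - [[0,0,0],[0,0.5,-0.9],0]
    - [[0,0,0],[0,0.6,-0.8],0]
    - [[0,0,0],[0,0.6,-0.8],0]
    - [[0,0,0],[0,0.6,-0.7],0]
    - [[0,0,0],[0,0,0],0]
    - [[0,0,0],[0,0,0],0]
    - [[0,0,0],[0,0,0],0]

```text
clock: 7.7
eef_pos: [566.9, 65.0, 275.7]
eef_rot: [0.031, -0.075, 0.921, -0.381]
ft_force: [0.1, -0.3, 0.4]
width: 0.003
```

>>> play_rows:
  motion:
    - [[0,0,0],[0,0,0],0]
    - [[0,0,0],[0,0,0],0]
    - [[0,0,0],[0,0,0],0]
    - [[0,0,0],[0,0,0],0]
    - [[0,0,0],[0,0,0],0]
    - [[0,0,0],[0,0,0],0]

```text
clock: 8.45
eef_pos: [566.8, 65.3, 275.8]
eef_rot: [0.031, -0.076, 0.921, -0.381]
ft_force: [-0.2, 0.1, 1.2]
width: 0.002
```

Run:
```python
from h import *
print(S.inv().apply(cur()[0]-ORG).round(1),bot.state()["ft_force"].round(2))
im=bot.snapshot("side")[:,:,::-1]
cv2.imwrite("pics/side3.png",cv2.resize(im[60:260,140:340],(600,600),interpolation=cv2.INTER_CUBIC))
for p in([-45,188,288],[45,188,288]):
    print(((proj("side",ORG+S.apply(p))[0]-[140,60])*3).round(0))
go([-165,0,260],0)
```

```text
[-24.1 100.8 275.8] [-0.18  0.08  1.19]
[262. 154.]
[331. 147.]
rot deg [ 4.5e+01 -1.0e-02 -1.0e-02] shift cm (after rot) [14.09  1.58 10.08] (before rot) [14.09 -6.01  8.25]
```

View pics/side3.png

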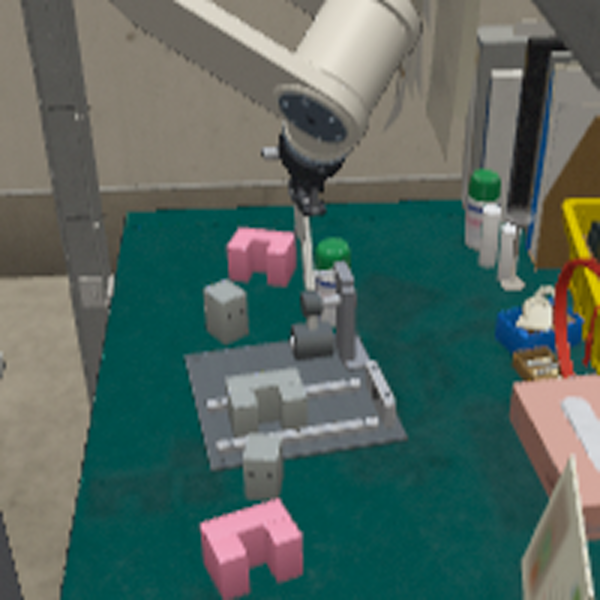

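The barrier is raised: the crossbar's end is at crop (265,152), against (262,154) predicted for the stop. I'll back off, point the tool down and go behind the block.

>>> play_rows:
  motion:
    - [[0,0,0],[1.5,-2,2],0]
    - [[0,0,0],[2.5,-2,3],0]
    - [[0,0,0],[3.5,-2,3.2],0]
    - [[0,0,0],[3.5,0,0],2.5]
    - [[0,0,0],[3.5,0,0],2.5]
    - [[9,0,0],[0,0,0],2.5]
    - [[9,0,0],[0,0,0],2.5]
    - [[9,0,0],[0,0,0],2.5]
    - [[9,0,0],[0,0,0],2.5]
    - [[9,0,0],[0,0,0],2.5]
    - [[0,0,0],[0,0,0],2.5]
    - [[0,0,0],[0,0,0],2.5]

```text
clock: 10.0
eef_pos: [440.1, -57.1, 260.3]
eef_rot: [0.058, -0.058, 0.706, -0.704]
ft_force: [0.5, 0.4, 0.1]
width: 0.294
```

Run:
```python
from h import *
print(S.inv().apply(cur()[0]-ORG).round(1),bot.state()["ft_force"].round(2),bot.state()["width"])
go([-168,0,100],0);go([-168,0,18],0)
im=bot.snapshot("side")[:,:,::-1]
cv2.imwrite("pics/side4.png",cv2.resize(im[60:260,140:340],(600,600),interpolation=cv2.INTER_CUBIC))
```

```text
[-169.1    0.7  260.3] [0.45 0.41 0.09] 0.2943721014699361
rot deg [0.14 0.03 0.01] shift cm (after rot) [-0.11 16.03  0.07] (before rot) [-0.11 16.03  0.11]
rot deg [0.14 0.03 0.01] shift cm (after rot) [-0.11 24.23  0.07] (before rot) [-0.11 24.23  0.13]
```

View pics/side4.png

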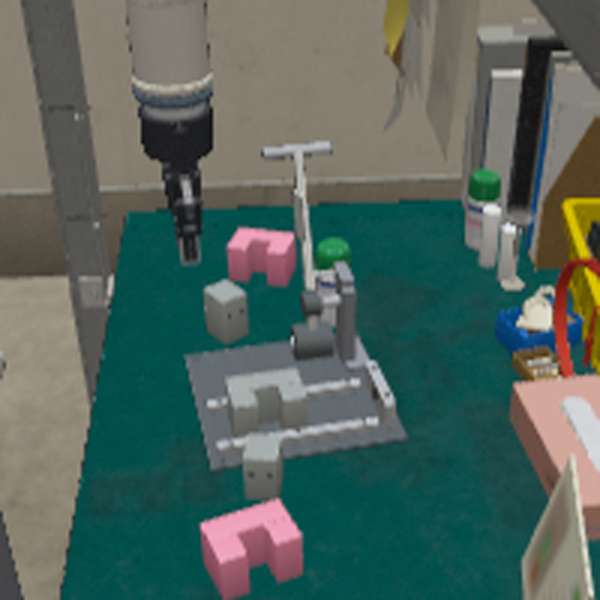

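The barrier stays up by itself, with the bar at crop (297,150), and the fingers are behind the near end of the lane. Now descending.

>>> play_rows:
  motion:
    - [[0,0,0],[0,4,0],2.5]
    - [[0,0,0],[0,4,0],2.5]
    - [[0,0,0],[0,4,0],2.5]
    - [[0,0,0],[0,4,0],2.5]
    - [[0,0,0],[0,3,0],2.5]
    - [[0,0,0],[0,2,0],2.5]
    - [[0,0,0],[0,2,0],2.5]
    - [[0,0,0],[0,1,0],2.5]
    - [[0,0,0],[0,0,0],2.5]
    - [[0,0,0],[0,0,0],2.5]

```text
clock: 11.3
eef_pos: [440.5, -57.8, 20.7]
eef_rot: [0.058, -0.057, 0.705, -0.705]
ft_force: [-0.5, 0.6, 0.7]
width: 0.292
```

Run:
```python
from h import *
print(S.inv().apply(cur()[0]-ORG).round(1),bot.state()["ft_force"].round(2))
go([-147,0,20],0);go([-48,0,20],0)
im=bot.snapshot("side")[:,:,::-1]
cv2.imwrite("pics/side5.png",cv2.resize(im[140:240,180:300],(720,600),interpolation=cv2.INTER_CUBIC))
```

```text
[-168.7   -0.    20.7] [-0.48  0.56  0.71]
rot deg [ 0.   -0.06 -0.03] shift cm (after rot) [-2.17  0.07 -0.  ] (before rot) [-2.17  0.07 -0.  ]
rot deg [ 0.   -0.06 -0.03] shift cm (after rot) [-12.07   0.07  -0.  ] (before rot) [-1.207e+01  8.000e-02 -1.000e-02]
```

View pics/side5.png

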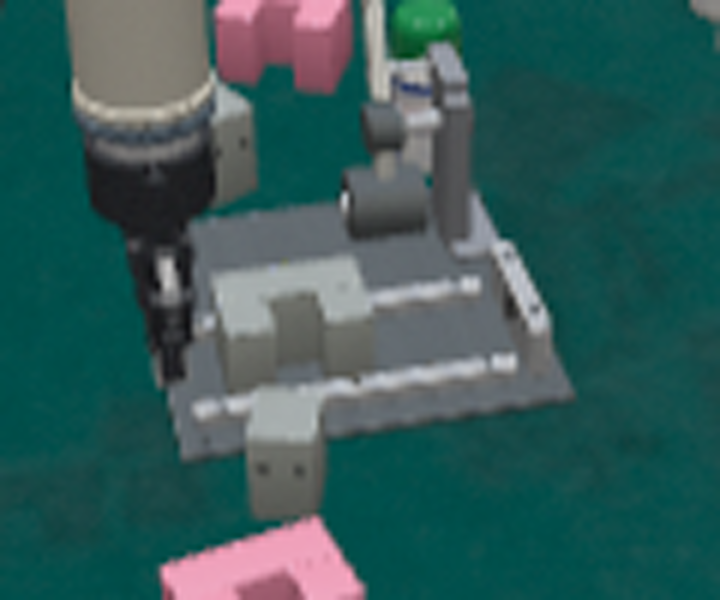

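The fingers are in the lane's mouth behind the block's rear face, and the lane is clear to the end stop. Pushing now.

>>> play_rows:
  motion:
    - [[0,0,0],[-0.6,0,0],2.5]
    - [[0,0,0],[-0.6,0,0],2.5]
    - [[0,0,0],[-0.5,0,0],2.5]
    - [[0,0,0],[-0.5,0,0],2.5]
    - [[0,0,0],[-0.5,0,0],2.5]
    - [[0,0,0],[-0.6,0,0],2.5]
    - [[0,0,0],[-0.6,0,0],2.5]
    - [[0,0,0],[-0.6,0,0],2.5]
    - [[0,0,0],[-0.6,0,0],2.5]
    - [[0,0,0],[-0.6,0,0],2.5]
    - [[0,0,0],[-0.6,0,0],2.5]
    - [[0,0,0],[-0.6,0,0],2.5]
    - [[0,0,0],[-0.6,0,0],2.5]

```text
clock: 12.98
eef_pos: [514.5, -45.1, 20.2]
eef_rot: [0.058, -0.058, 0.705, -0.705]
ft_force: [-2.7, -0.3, -1.4]
width: 0.293
```

>>> play_rows:
  motion:
    - [[0,0,0],[-0.5,0,0],2.5]
    - [[0,0,0],[-0.5,0,0],2.5]
    - [[0,0,0],[-0.5,0,0],2.5]
    - [[0,0,0],[-0.5,0,0],2.5]
    - [[0,0,0],[-0.4,0,0],2.5]
    - [[0,0,0],[-0.4,0,0],2.5]
    - [[0,0,0],[-0.3,0,0],2.5]

```text
clock: 13.85
eef_pos: [544.9, -40.1, 20.3]
eef_rot: [-0.058, 0.058, -0.705, 0.705]
ft_force: [-1.8, 0.4, -0.8]
width: 0.296
```

Run:
```python
from h import *
print(S.inv().apply(cur()[0]-ORG).round(1),S.inv().apply(bot.state()["ft_force"]).round(2))
im=bot.snapshot("side")[:,:,::-1]
cv2.imwrite("pics/side6.png",cv2.resize(im[140:240,180:300],(720,600),interpolation=cv2.INTER_CUBIC))
```

```text
[-62.9   0.4  20.3] [-1.75  0.67 -0.84]
```

View pics/side6.png

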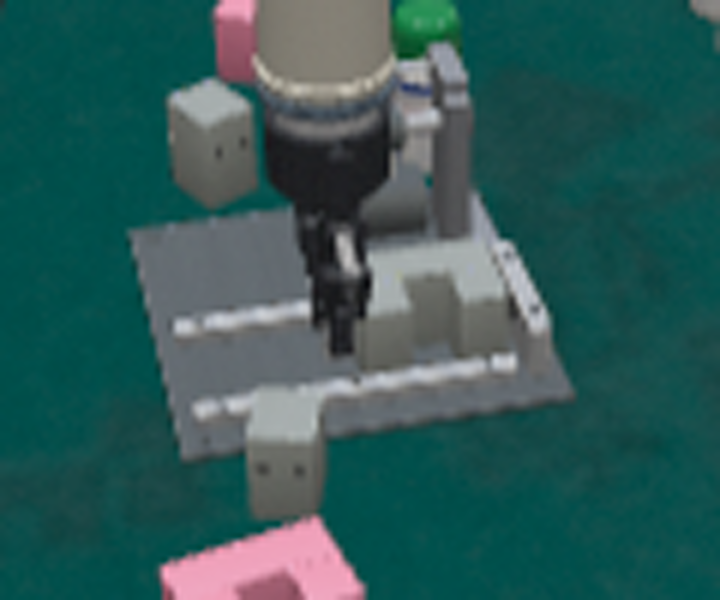

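The block is sliding straight and flat at about 2 N, with roughly 15 mm left. I'll creep to the stop.

>>> play_rows:
  motion:
    - [[0,0,0],[-0.3,0,0],2.5]
    - [[0,0,0],[-0.3,0,0],2.5]
    - [[0,0,0],[-0.2,0,0],2.5]
    - [[0,0,0],[-0.2,0,0],2.5]

```text
clock: 14.4
eef_pos: [554.6, -38.5, 20.3]
eef_rot: [0.058, -0.058, 0.705, -0.705]
ft_force: [-3.9, -0.8, 1.1]
width: 0.29
```

>>> play_rows:
  motion:
    - [[0,0,0],[-0.2,0,0],2.5]
    - [[0,0,0],[-0.1,0,0],2.5]

```text
clock: 14.65
eef_pos: [554.6, -38.0, 19.6]
eef_rot: [0.056, -0.06, 0.705, -0.705]
ft_force: [-13.1, -2.7, 6.8]
width: 0.292
```

>>> play_rows:
  motion:
    - [[0,0,0],[-0.1,0,0],2.5]
    - [[0,0,0],[-0.1,0,0],2.5]

```text
clock: 14.9
eef_pos: [554.4, -37.7, 19.1]
eef_rot: [0.054, -0.061, 0.705, -0.704]
ft_force: [-19.0, -3.9, 9.2]
width: 0.295
```

Run:
```python
from h import *
print(S.inv().apply(cur()[0]-ORG).round(1),S.inv().apply(bot.state()["ft_force"]).round(2))
im=bot.snapshot("side")[:,:,::-1]
o=[215,160];k=8
v=cv2.resize(im[160:230,215:305].copy(),(720,560),interpolation=cv2.INTER_CUBIC)
# expected corners of block against stop (top, z=64), and stop's top edge
for p in([-37,-32,64],[55,-32,64],[55,32,64],[-37,-32,6],[55,-32,6]):
    q=(proj("side",ORG+S.apply(p))[0]-o+.5)*k; cv2.circle(v,tuple(q.astype(int)),3,(0,0,255),-1)
for p in([55,-37,46],[55,37,46]):
    q=(proj("side",ORG+S.apply(p))[0]-o+.5)*k; cv2.circle(v,tuple(q.astype(int)),3,(255,0,0),-1)
cv2.imwrite("pics/side7.png",v)
```

```text
[-53.2   1.2  19.1] [-19.35  -0.74   9.23]
```

View pics/side7.png

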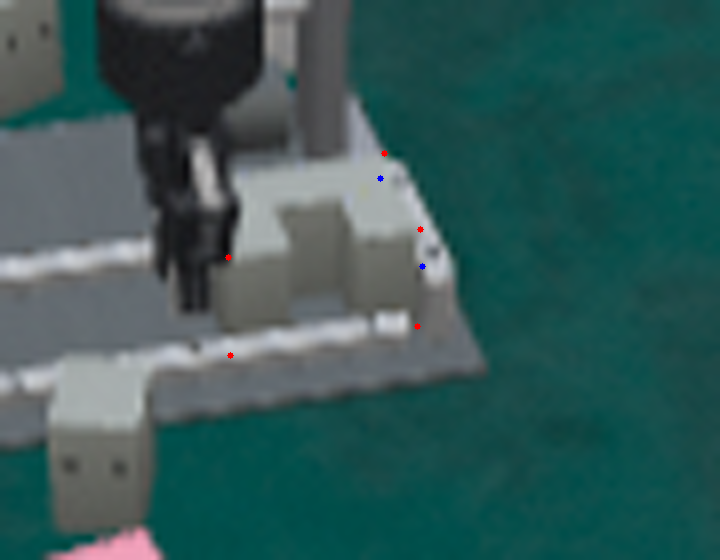

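The force rose sharply (to 19 N) while the tool stood still, and the picture shows no gap between the block and the stop. The block is home. I'll back off and rise.

>>> play_rows:
  motion:
    - [[0,0,0],[0.3,0,0],2.5]
    - [[0,0,0],[0.5,0,0],2.5]
    - [[0,0,0],[1,0,0],2.5]
    - [[0,0,0],[2,0,0],2.5]
    - [[0,0,0],[3,0,0],2.5]
    - [[0,0,0],[3,0,0],2.5]
    - [[0,0,0],[0,-4,0],2.5]
    - [[0,0,0],[0,-4,0],2.5]
    - [[0,0,0],[2,-4,0],2.5]
    - [[0,0,0],[4,-4,0],2.5]
    - [[0,0,0],[4,-4,0],2.5]
    - [[0,0,0],[0,0,0],2.5]
    - [[0,0,0],[0,0,0],2.5]

```text
clock: 16.58
eef_pos: [364.7, -70.0, 220.3]
eef_rot: [-0.058, 0.057, -0.705, 0.705]
ft_force: [-0.1, 0.4, -0.5]
width: 0.292
```

Run:
```python
from h import *
print(S.inv().apply(cur()[0]-ORG).round(1),bot.state()["ft_force"].round(2))
V=[]
for n,o in(("side",(200,150)),("top",(190,150))):
    im=bot.snapshot(n)[:,:,::-1];v=im[o[1]:o[1]+90,o[0]:o[0]+90];V.append(cv2.resize(v,(400,400),interpolation=cv2.INTER_CUBIC))
cv2.imwrite("pics/fin.png",np.hstack(V))
for n,o in(("side",(200,150)),("top",(190,150))):
  for p in([-37,-32,64],[-37,32,64],[55,-32,64],[55,32,64]):
    print(n,p,((proj(n,ORG+S.apply(p))[0]-o+.5)*400/90).round(0))
```

```text
[-245.5    0.3  220.3] [-0.14  0.36 -0.48]
side [-37, -32, 64] [194. 187.]
side [-37, 32, 64] [177. 144.]
side [55, -32, 64] [300. 172.]
side [55, 32, 64] [280. 130.]
top [-37, -32, 64] [308. 182.]
top [-37, 32, 64] [224. 195.]
top [55, -32, 64] [288.  60.]
top [55, 32, 64] [204.  74.]
```

View pics/fin.png

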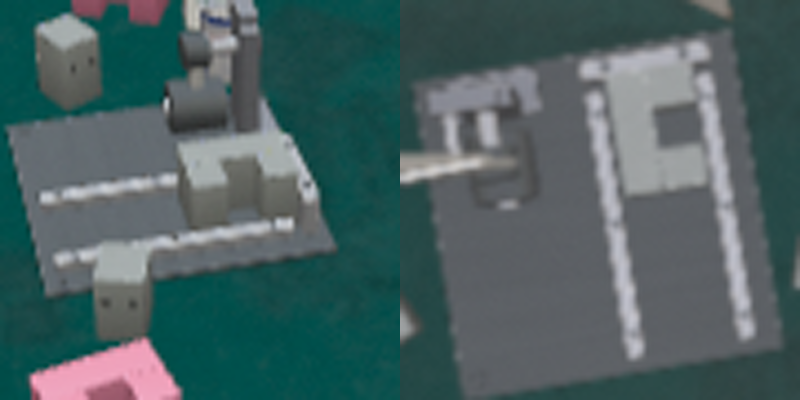

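In the final view the block is up against the stop, but its right (-y) side might lag by a few mm. I'll measure that numerically.

Run:
```python
from h import *
im=bot.snapshot("top")[:,:,::-1].astype(float).mean(2)
# brightness along station x at z=64 (rear edge: block->plate) and z=46 for the stop edge, for several y
c=bot.get_calibration("top")
for y in(-24,-12,0,10,20,26):
    xs=np.arange(-75,5,1.)
    q=proj("top",ORG+S.apply(np.c_[xs,np.full(len(xs),y),np.full(len(xs),64.)])).astype(np.float32)
    g=cv2.remap(im.astype(np.float32),q[:,0],q[:,1],cv2.INTER_LINEAR).ravel()
    lo,hi=np.median(g[:15]),np.median(g[-25:-5]);print(y,"rear edge x",xs[np.argmax(g>(lo+hi)/2)],lo,hi)
```

```text
-24 rear edge x -39.0 95.98698 152.17154
-12 rear edge x -38.0 96.10808 147.8937
0 rear edge x -37.0 96.229164 155.74805
10 rear edge x -37.0 96.041664 161.61197
20 rear edge x -37.0 96.549484 160.84082
26 rear edge x -37.0 96.125 157.92905
```

The rear edge is at x = -37 to -39 mm (-37 expected), so the block is seated to within about 1 mm. Handing in.

```bash
python3 -c "
from rig import bot
print(bot.state()['clock'],bot.state()['ft_force']);print(bot.hand_in())"
```

```text
16.725 [-0.49607438  0.46904072  0.11297742]
the job is handed in; nothing more can be done
None
```

I raised the barrier arm past its balance point, pushed the grey U-block to the end stop, and handed the job in at 16.7 s. The hand-in reports no verdict.

- **Barrier:** I pushed the crossbar up along its arc with the shut fingers at about 1–2 N. It tipped over and stayed up by itself. In the side view the crossbar's end was within about 1 px of where it should be on its stop.
- **Block:** I slid it along the lane at about 2–4 N until the force rose sharply to 19 N at the stop, then backed off. The last top-view measurement put its rear face at x = -37 to -39 mm, against -37 mm expected. That puts the origin at about 8.5 mm, with perhaps 2° of yaw.
- **Bystanders and robot:** In the last picture that showed them, both grey blocks and the tin stood where they were. I checked this by eye and did not measure it. The robot was clear of everything at hand-in.

**Disagreements:**
- The fingers stopped about 5 mm earlier than I had expected. The side view suggests they touched the block higher up than planned.
- An overlay in the side view put the block about 1 px off its predicted place, which is within the calibration error. I trusted the top-view measurement and the contact force.

I viewed 11 pictures, one over the budget of 10.

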